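Load the empty nest of a filter-stack carrier and hold the carrier level

ROBOT

A 6-joint arm with a two-finger parallel gripper is mounted at the origin on the work surface; the furniture and walls round the work are solid. World frame = base frame: x ahead of the robot, y to its left, z up, the work surface at z = 0. Lengths are in m, angles in rad, forces in N, time in s.
With the tool pointing down it reaches from about 0.375 to 0.925 m from the base axis. Payload 5.7 kg.
Tool frame: the origin (TCP) lies between the finger pads, 19 mm behind the fingertips; this is the grasp point; z points along the fingers, y is the line along which they close (so a half turn about z gives the same grasp; the last joint's range is limited). The gripper opens to 88 mm and grips with 3 to 60 N. Pads are 20 mm wide; open, the fingers measure 115 mm over their backs; the gripper's body (75 mm by 178 mm) begins 61 mm behind the grasp point.
Start: joints at [-1.241, 0.359, 1.51, -0, 1.272, -0.115], TCP at [0.258, -0.542, 0.241] pointing down, gripper open.
Joint ranges: [-2.97, 2.97], [-1.01, 2.36], [0.21, 2.38], [-0.96, 4.11], [0.2, 2.71], [-2.98, 2.98]. Speed limits (rad/s): [2.39, 2.39, 3.14, 3.14, 3.14, 3.14].

INTERFACE

Orientations are given as a unit quaternion [x, y, z, w].
In Python, from plant import arm, imaging gives the robot as it stands.
- The arm moves only by the tool servo_tool, never from a script. Its argument "targets" is a list of rows, each a list of 7 numbers: the shift along the tool's x, y, z in m, then the turn, a rotation vector about the tool's x, y, z in degrees, then the finger opening in m, from 0 to 0.0878. A call has 1 to 12 rows; each row shifts and turns the commanded pose from where the row before left it, along the tool's axes as they then stand; what a row does not reach is not made up. A row lasts 1/8 s, in which the tool goes at most 62.5 mm and 10.7 degrees, less where a joint would pass 70% of its speed; a pose out of reach is approached as far as the arm can. A call with a gripper value outside its range is refused whole. The fingers move at their own pace and stop on an object; "squeeze" is the grip in N (left out, the last holds). Time passes only in rows, so rows that do not move let the fingers close. It gives the time, the measured TCP pose, the force, the opening and the grip force at its end, in the units of the state.
- arm.observe(): the state, without advancing time (a new reading comes with each control period).
- imaging.read_camera(name): name is "scene" or "top" or "wrist"; returns a dict with "image" (384x512x3 uint8, blue, green, red), "range_z" (384x512 float32, m along the optical axis (not along the pixel's ray), 0 where there is no reading), "camera_matrix" (3x3 intrinsics, pixels), "dist_coeffs" ([k1, k2, p1, p2, k3] as OpenCV has them; the pictures are not rectified), "extrinsics" (4x4, takes a point from world to camera coordinates). Camera axes: x right, y down, z forward; pixel columns grow to the right and rows downward; lengths in m; the calibration is good to about 2 mm. A picture is of the moment at which its call begins.
- arm.finish_job(): hands the job in; it is judged then, once.
Trained networks look in the newest picture that a camera, given by its name, has taken for a name from the list of things; names that differ only in an ending like _2 or _b are one class to them, and where a whole thing is asked for, a point or a joint stands for the part that bears it (a point fixed in the world has none). Each returns a list of dicts, best first, with "score" (0 to 1); they miss things now and then, are a little off and sometimes report something else, mostly with a low value. They report only what shows in the picture. A call takes as long as a camera call. They do not tell look-alikes from the thing itself.
- imaging.look_for(camera, query): "at" ([x, y, z] in m, in world coordinates, good to about 4 mm: the middle of the surface that is visible of it).
The state is a dict: "time": time; "joint_pos": joint angles; "joint_vel": joint speeds; "effort": joint torques, N m; "tcp_pos": TCP position; "ee_rot": TCP orientation; "wrist_force": force on the tool from outside, world axes, zero at the start; "moment": the same for the moment, N m; "width": opening from 0.0 (shut) to 1.0 (fully open); "finger_force": force on a finger pad.
Only numpy, scipy, OpenCV 4.12 (cv2) and the standard library are available. Lean on these libraries where they do the work, as an engineer would, in place of code of your own. Each camera call takes 0.05 s, during which the arm holds its last target. There are 200 camera calls.

TASK

The two-nest carrier has a finished filter stack in one nest; build the same stack in the empty nest so that it balances: first the body, then the spacer ring on it, then the knobbed disc on top, each set down (not dropped) flat between the guide pins and let go before the next. Then take the carrier by the black grip block in its middle, lift it about 10 cm off the table, and finish while still holding it there, level and still. Keep the carrier upright throughout, and do not knock over or push aside the vial, the dropper bottle and the jar.

Things in the scene. Friction and masses are not known exactly. Their poses are not given: they have to be found in the camera images.
- carrier: loose aluminium carrier, 0.49 kg; plate 80 (own x) x 224 (own y) x 10 mm on 4 mm feet. Origin: centre of the underside of the feet, z up; any yaw. The nest at own y = +80 mm holds a finished grey stack, fixed (84 mm high); the nest at own y = -80 mm is empty. In the middle a 14 mm post bears a black square grip block 26 x 26 x 40 mm, from 82 to 122 mm above the origin, faces square to own x and y
- nest (a point): centre of the floor of the empty nest, on the plate top (14 mm up); the body's origin belongs here. Four upright pins (8 mm thick, 60 mm tall, top 10 mm tapered) stand round it at 19 mm either way in the carrier's x and 24 mm either way in its y: 2 mm play round a 50 mm part. On the carrier's +x and -x sides 40 mm gaps between pins let the fingers in
- nest_mid (a point): 30 mm above point nest; here the origin (underside) of the spacer ring belongs
- nest_top (a point): 44 mm above point nest; here the origin (underside) of the disc belongs
- grip (a point): point in the grip block on the carrier's axis, 105 mm above the carrier's origin; a grip with the fingers closing along the carrier's own y or x, on 26 mm, holds it. Balanced only when both nests are full
- stack_body: grey plastic filter body, solid cylinder 50 mm diameter, 30 mm tall, thin dark band round it and a white filter face on top, 70 g. Origin: centre of its underside, z up
- stack_spacer: grey plastic spacer ring, 50 mm outer and 34 mm inner diameter, 14 mm tall, 30 g. Origin: centre of its underside, z up
- stack_disc: grey plastic top disc, 50 mm diameter, 10 mm thick, with a knob of 18 mm diameter and 16 mm height in the middle of its top (26 mm in all), 40 g. Origin: centre of its underside, z up
- the_vial: loose bystander: glass vial with a dark stopper, 33 mm diameter, 58 mm tall, origin at the centre of its underside; leave it alone
- the_dropper: loose bystander: small dropper bottle with a green tip, 22 mm diameter, 60 mm tall, origin at the centre of its underside; leave it alone
- the_jar: loose bystander: small clear glass jar, 42 mm diameter, 43 mm tall, origin at the centre of its underside; leave it alone
Not all that is in view belongs to the job. Leave any green look-alike of the stack_spacer alone.

How it is judged:
By the outcome, as a careful person would: the job done as asked, in the order asked, and still so for the second after the job is handed in, while the arm keeps its last pose, push and grip.
It also fails if it takes over 72 s, if anything falls off the work surface, if the arm or the gripper's body presses on something with over 40 N, if the wrist force passes 120 N, or if a joint passes its speed limit or range.

## Working session

There is one attempt and no reset: what is moved stays moved. The work goes in short steps, Python scripts to look and compute and a tool call to move; the robot and the scene stay as the last step left them, time stands still between calls to the robot, and variables do not carry over. Pictures are saved under pics/ and viewed, at most 10 in all, crops included, and the job is handed in when it is done.

Besides the shell and the picture viewer there is one more tool, called after "Request:" as name(argument=value, ...) on one line, values as JSON. servo_tool: Moves the arm, as the interface text tells. Its arguments: {"type":"object","properties":{"targets":{"type":"array"},"squeeze":{"type":"number"}},"required":["targets"]}

```bash
mkdir -p pics; cat > h.py <<'E'
import numpy as np, cv2
from plant import arm, imaging
def cloud(c):
    K=c["camera_matrix"];d=c["dist_coeffs"];T=np.array(c["extrinsics"]);z=np.array(c["range_z"])
    v,u=np.mgrid[0:z.shape[0],0:z.shape[1]]
    p=cv2.undistortPoints(np.stack([u,v],-1).reshape(-1,1,2).astype(np.float64),np.array(K),np.array(d)).reshape(z.shape+(2,))
    P=np.dstack([p[...,0]*z,p[...,1]*z,z])
    W=(P-T[:3,3])@T[:3,:3]
    W[z==0]=np.nan
    return W
def px(c,X):
    T=np.array(c["extrinsics"]);q,_=cv2.projectPoints(np.array(X,float).reshape(-1,1,3),cv2.Rodrigues(T[:3,:3])[0],T[:3,3],np.array(c["camera_matrix"]),np.array(c["dist_coeffs"]))
    return q.reshape(-1,2).round().astype(int)
E
python3 - <<'E'
from h import *
s=arm.observe();print({k:np.round(v,3) for k,v in s.items()})
for n in("top","scene"):
    c=imaging.read_camera(n);cv2.imwrite(f"pics/{n}.png",c["image"]);np.savez(f"{n}.npz",**{k:np.array(v) for k,v in c.items()})
    for q in["carrier","grip","nest","stack_body","stack_spacer","stack_disc","the_vial","the_dropper","the_jar"]:
        for r in imaging.look_for(n,q)[:3]:print(n,q,round(r["score"],2),np.round(r["at"],3),px(c,r["at"])[0])
E
```

```text
{'time': np.float64(0.0), 'joint_pos': array([-1.241,  0.359,  1.511,  0.   ,  1.272, -0.115]), 'joint_vel': array([-0.   , -0.001, -0.   ,  0.   ,  0.   ,  0.   ]), 'effort': array([ 0.0000e+00, -5.1537e+01, -2.7073e+01,  6.8000e-02,  3.5000e-02,
       -0.0000e+00]), 'tcp_pos': array([ 0.258, -0.541,  0.241]), 'ee_rot': array([ 0.975,  0.221, -0.   , -0.001]), 'wrist_force': array([ 0.223,  0.73 , -0.061]), 'moment': array([-0.009, -0.014,  0.091]), 'finger_force': np.float64(0.0), 'width': np.float64(0.999)}
top carrier 0.87 [0.536 0.14  0.014] [183 202]
top grip 0.71 [0.532 0.138 0.012] [184 203]
top nest 0.94 [0.532 0.133 0.012] [185 203]
top stack_body 0.79 [ 0.528 -0.334  0.031] [343 205]
top stack_body 0.61 [ 0.592 -0.205  0.013] [299 184]
top stack_spacer 0.63 [ 0.591 -0.207  0.012] [299 185]
top stack_spacer 0.48 [ 0.613 -0.319  0.011] [335 178]
top the_vial 0.54 [ 0.518 -0.103  0.059] [266 207]
top the_vial 0.35 [0.533 0.135 0.015] [184 203]
top the_dropper 0.63 [ 0.687 -0.103  0.031] [265 151]
top the_jar 0.73 [0.404 0.274 0.012] [136 246]
scene carrier 0.63 [0.577 0.139 0.022] [239 188]
scene grip 0.89 [0.58  0.135 0.018] [240 189]
scene nest 0.97 [0.576 0.133 0.018] [240 190]
scene stack_spacer 0.73 [ 0.595 -0.21   0.011] [292 240]
scene stack_spacer 0.72 [ 0.617 -0.323  0.016] [321 258]
scene stack_disc 0.5 [ 0.438 -0.21   0.009] [237 252]
scene the_dropper 0.63 [ 0.689 -0.111  0.023] [305 214]
```

```bash
python3 - <<'E'
import cv2
a=cv2.imread("pics/top.png")[110:290,100:390];cv2.imwrite("pics/topc.png",cv2.resize(a,(798,495),interpolation=cv2.INTER_CUBIC))
a=cv2.imread("pics/scene.png");cv2.imwrite("pics/scenec.png",cv2.resize(a[90:320,120:420],(780,598),interpolation=cv2.INTER_CUBIC))
E
```

```text
(no output)
```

View pics/topc.png

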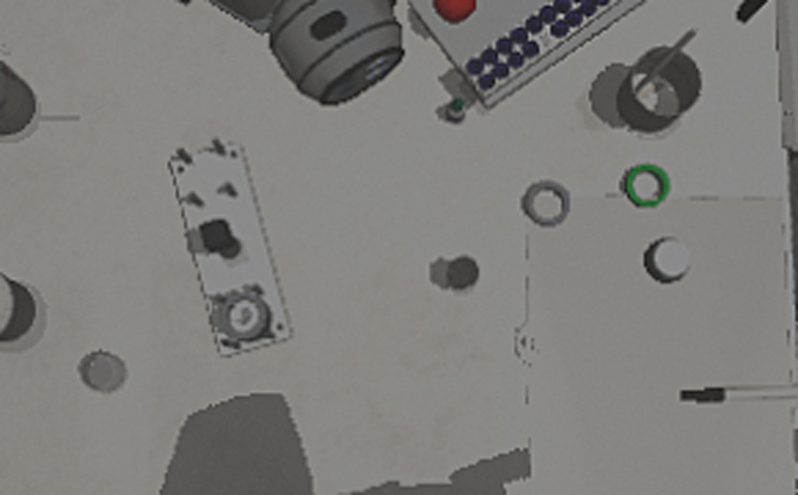

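View pics/scenec.png

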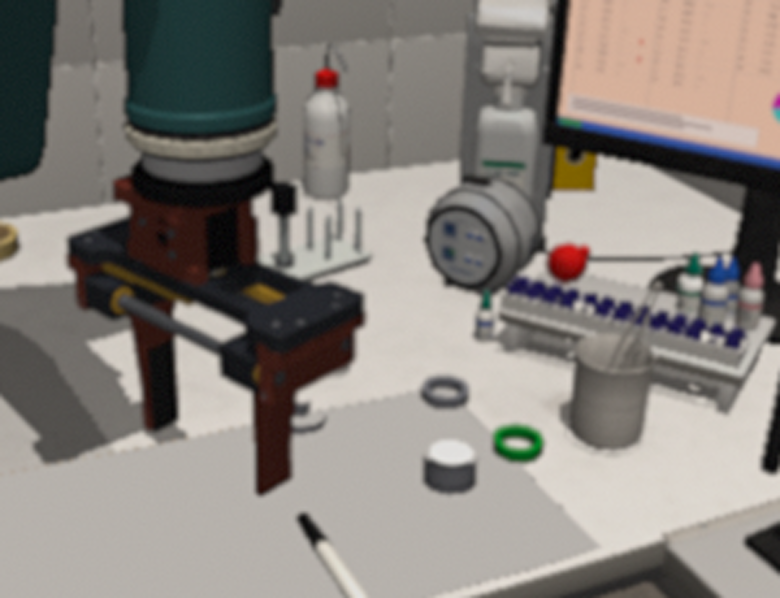

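The top view crop shows the carrier at about (228,245). Its empty nest with pins is at (205,175), the grip block at (215,238) and the finished stack at (245,315). The grey ring is at (545,203), the green ring at (645,185), the white-topped body at (667,260) and the pale disc at about (525,343). The vial is at (460,272), the jar at (102,372) and the dropper at (453,110).

Things that could be taken for the spacer: grey ring, top px (298,184), and green look-alike, px (335,177). I choose the grey one. Next I measure with the depth cloud and a close crop.

```bash
python3 - <<'E'
from h import *
for n in("top","scene"):
    c=dict(np.load(n+".npz"));W=cloud(c)
    def sel(xy,r,z0,z1):
        return (np.hypot(W[...,0]-xy[0],W[...,1]-xy[1])<r)&(W[...,2]>z0)&(W[...,2]<z1)
    for nm,xy,z0,z1 in[("body",(.528,-.334),.024,.04),("spacer",(.592,-.208),.008,.02),("disc",(.438,-.21),.006,.014),("knob",(.438,-.21),.02,.032),("vial",(.518,-.103),.05,.07),("jar",(.404,.274),.035,.05),("dropper",(.689,-.107),.02,.07)]:
        m=sel(xy,.04,z0,z1)
        if m.sum()>3:
            P=W[m];(cx,cy),r=cv2.minEnclosingCircle(P[:,:2].astype(np.float32));print(n,nm,m.sum(),np.round([cx,cy,r,np.median(P[:,2])],4))
    m=sel((.535,.135),.16,.008,.02)&(W[...,2]>0.008)
    if m.sum()>20: print(n,"plate",m.sum(),cv2.minAreaRect(W[m][:,:2].astype(np.float32)))
    m=sel((.535,.135),.1,.114,.13)
    if m.sum()>3: print(n,"block",m.sum(),cv2.minAreaRect(W[m][:,:2].astype(np.float32)),np.median(W[m][:,2]))
    m=sel((.535,.135),.16,.055,.11)
    if m.sum()>3: print(n,"stack",np.round(W[m][::12],3).tolist()[:25])
    if n=="top":
        m=sel((.5,0),.7,.02,.5);P=W[m]; # tall obstacles near
        H,xe,ye=np.histogram2d(P[:,0],P[:,1],bins=[np.arange(.3,.85,.05),np.arange(-.45,.4,.05)])
        g=np.zeros_like(H)
        for i in range(len(xe)-1):
            for j in range(len(ye)-1):
                q=P[(P[:,0]>=xe[i])&(P[:,0]<xe[i+1])&(P[:,1]>=ye[j])&(P[:,1]<ye[j+1])]
                g[i,j]=q[:,2].max()*100 if len(q)else 0
        print(g.round().astype(int))
E
```

```text
top body 148 [ 0.5316 -0.3348  0.0247  0.0309]
top spacer 113 [ 0.5913 -0.2136  0.0339  0.0138]
top disc 11 [ 0.4327 -0.2113  0.0368  0.0073]
top vial 103 [ 0.5147 -0.1089  0.0163  0.058 ]
top jar 43 [0.4068 0.2693 0.0206 0.0412]
top dropper 129 [ 0.7029 -0.1178  0.0271  0.0529]
top plate 1476 ((0.5416864156723022, 0.14073807001113892), (0.23149889707565308, 0.13150078058242798), 30.146053314208984)
top block 96 ((0.5433750152587891, 0.138244166970253), (0.02598338946700096, 0.025748325511813164), 15.712675094604492) 0.12186710209070314
top stack [[0.648, 0.149, 0.073], [0.634, 0.186, 0.07], [0.587, 0.172, 0.075], [0.534, 0.126, 0.106], [0.531, 0.137, 0.091], [0.49, 0.109, 0.058], [0.483, 0.139, 0.066], [0.481, 0.14, 0.057], [0.479, 0.101, 0.056], [0.469, 0.14, 0.059], [0.464, 0.139, 0.059], [0.458, 0.139, 0.058], [0.453, 0.137, 0.057], [0.45, 0.122, 0.057], [0.447, 0.119, 0.058], [0.444, 0.122, 0.058], [0.435, 0.129, 0.068]]
[[ 0  0  0  0  0  0  0  0  0  0  0  0  0  0  0  0]
 [ 0  0  0  0  0  0  0  0  0  0  0  0  0  0  5  0]
 [ 0  0  0  0  0  3  0  0  0  0  7  7  0  3  5 10]
 [ 0  0
[... 496 characters left out ...]
3]
scene knob 13 [ 0.4416 -0.1985  0.0083  0.0226]
scene dropper 132 [ 0.6944 -0.1211  0.025   0.0436]
scene plate 353 ((0.5882427096366882, 0.1503736823797226), (0.1300806701183319, 0.08478569984436035), 17.175790786743164)
scene block 39 ((0.5393081307411194, 0.13950909674167633), (0.02619105949997902, 0.03070077672600746), 18.653305053710938) 0.11996916304573277
scene stack [[0.526, 0.143, 0.108], [0.547, 0.126, 0.108], [0.551, 0.126, 0.104], [0.547, 0.126, 0.101], [0.543, 0.123, 0.099], [0.54, 0.126, 0.095], [0.531, 0.128, 0.092], [0.644, 0.149, 0.069], [0.588, 0.169, 0.065], [0.601, 0.14, 0.071], [0.604, 0.138, 0.068], [0.643, 0.147, 0.055], [0.542, 0.131, 0.068], [0.537, 0.147, 0.056]]
```

Request:
servo_tool(targets=[[0,0,0,0,0,9.8,0.0878],[0.04,-0.0156,0.01,0,0,0,0.0878],[0.04,-0.0156,0.01,0,0,0,0.0878],[0.04,-0.0156,0.01,0,0,0,0.0878],[0.04,-0.0156,0.01,0,0,0,0.0878],[0.04,-0.0156,0.01,0,0,0,0.0878],[0.04,-0.0156,0.01,0,0,0,0.0878],[0.04,-0.0156,0.01,0,0,0,0.0878],[0.04,-0.0156,0.01,0,0,0,0.0878],[0,0,0,0,0,0,0.0878]], squeeze=20)

```text
time: 2.25
tcp_pos: [0.5341, -0.3328, 0.1604]
ee_rot: [0.99, 0.138, -0.0, -0.001]
wrist_force: [0.3, 0.0, -0.1]
width: 1.0
finger_force: 0.0
```

```bash
cat >> h.py <<'E'
from scipy.spatial.transform import Rotation as Rn
def shift(s,X):
    R=Rn.from_quat(s["ee_rot"]).as_matrix();return R.T@(np.array(X)-s["tcp_pos"])
def snap(n,name):
    c=imaging.read_camera(n);cv2.imwrite(f"pics/{name}.png",c["image"]);np.savez(f"{name}.npz",**{k:np.array(v) for k,v in c.items()});return c
def near(W,xy,r,z0,z1): return (np.hypot(W[...,0]-xy[0],W[...,1]-xy[1])<r)&(W[...,2]>z0)&(W[...,2]<z1)
def fit(P,rad=None):
    # circle from hull (least squares)
    H=cv2.convexHull(P[:,:2].astype(np.float32)).reshape(-1,2)
    from scipy.optimize import least_squares
    f=least_squares(lambda p:np.hypot(H[:,0]-p[0],H[:,1]-p[1])-(p[2] if rad is None else rad),[*H.mean(0),.025],loss="soft_l1",f_scale=.001)
    return f.x
E
python3 - <<'E'
from h import *
s=arm.observe();print(s["time"],np.round(s["tcp_pos"],4),np.round(Rn.from_quat(s["ee_rot"]).as_matrix(),3).tolist())
c=snap("wrist","w1");W=cloud(c);T=np.array(c["extrinsics"]);print("cam",-T[:3,:3].T@T[:3,3],T[2,:3],px(c,[.531,-.336,.03]))
for q in["stack_body","stack_spacer","stack_disc"]:
    for r in imaging.look_for("wrist",q)[:3]:print(q,round(r["score"],2),np.round(r["at"],4),px(c,r["at"])[0])
for nm,xy,z0,z1 in[("body",(.53,-.337),.026,.036),("spacer",(.593,-.210),.01,.02)]:
    m=near(W,xy,.035,z0,z1)
    if m.sum()>9:
        P=W[m];print(nm,m.sum(),np.median(P[:,2]),fit(P),cv2.minEnclosingCircle(P[:,:2].astype(np.float32)))
E
```

```text
2.25 [ 0.5341 -0.3328  0.1604] [[0.962, 0.274, -0.0], [0.274, -0.962, 0.001], [-0.0, -0.001, -1.0]]
cam [ 0.59924492 -0.31408846  0.30347254] [-0.23987855 -0.06589525 -0.96856394] [[265 194]]
stack_body 0.92 [ 0.5378 -0.3359  0.0326] [267 189]
stack_spacer 0.87 [ 0.6133 -0.319   0.0164] [272 113]
stack_spacer 0.57 [ 0.5938 -0.2071  0.0151] [163 102]
stack_disc 0.55 [ 0.4477 -0.2024  0.0058] [140 224]
body 1090 0.02977588879802072 [ 0.53453718 -0.33552808  0.02205502] ((0.5345260500907898, -0.33529385924339294), 0.023367108777165413)
spacer 1025 0.013601611656988538 [ 0.59329907 -0.20541403  0.02475782] ((0.5933367609977722, -0.2052488625049591), 0.02531791292130947)
```

View pics/w1.png

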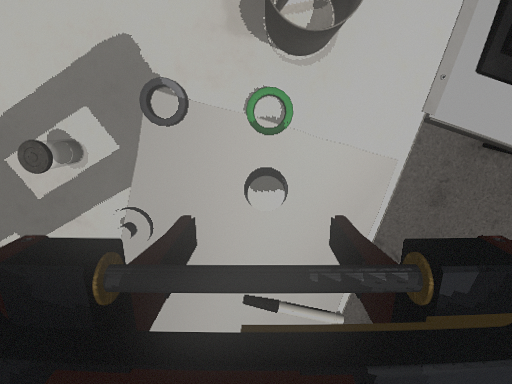

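The wrist view shows the body at px (266,189), straight ahead of the fingers. The grey ring is at (163,102), the green one at (269,110) and the disc at (135,225).

```bash
python3 - <<'E'
from h import *
c=dict(np.load("w1.npz"));W=cloud(c);s=arm.observe()
for nm,xy,z0,z1 in[("body",(.5345,-.3355),.006,.036),("spacer",(.593,-.2055),.004,.02),("disc",(.445,-.205),.004,.014),("knob",(.445,-.205),.018,.03)]:
    for zz in(z0,(z0+z1)/2):
        m=near(W,xy,.035,zz,z1)
        if m.sum()>9:
            P=W[m];f=fit(P);g=fit(P,.009 if nm=="knob" else .025);print(nm,m.sum(),P[:,2].max().round(4),f.round(4),g.round(4),shift(s,[*g[:2],.022]).round(4))
E
```

```text
body 1527 0.0316 [ 0.5317 -0.336   0.025 ] [ 0.5317 -0.336   0.025 ] [-1.000e-04  1.000e-04  1.396e-01]
body 1114 0.0316 [ 0.5344 -0.3353  0.0222] [ 0.5319 -0.3357  0.025 ] [ 1.000e-04 -1.000e-04  1.396e-01]
spacer 1168 0.016 [ 0.5933 -0.2055  0.0248] [ 0.5932 -0.2054  0.025 ] [ 0.0943 -0.109   0.1395]
spacer 943 0.016 [ 0.5934 -0.2054  0.0246] [ 0.5934 -0.2054  0.025 ] [ 0.0945 -0.1089  0.1395]
disc 139 0.0138 [ 0.4415 -0.1936  0.0238] [ 0.4402 -0.1927  0.025 ] [-0.0495 -0.1625  0.1396]
disc 48 0.0138 [ 0.4481 -0.2011  0.0156] [ 0.44   -0.1925  0.025 ] [-0.0497 -0.1627  0.1396]
knob 61 0.0257 [ 0.4405 -0.1932  0.0088] [ 0.4404 -0.1931  0.025 ] [-0.0495 -0.1621  0.1396]
knob 12 0.0257 [ 54.2356 -55.7382  77.3175] [ 0.4398 -0.1931  0.025 ] [-0.0501 -0.1622  0.1396]
```

Request:
servo_tool(targets=[[0,0,0.05,0,0,0,0.0878],[0,0,0.05,0,0,0,0.0878],[0,0,0.03,0,0,0,0.0878],[0,0,0.0085,0,0,0,0.0878],[0,0,0,0,0,0,0.0878],[0,0,0,0,0,0,0.045],[0,0,0,0,0,0,0.045],[0,0,0,0,0,0,0.045],[0,0,0,0,0,0,0.045],[0,0,0,0,0,0,0.045]], squeeze=20)

```text
time: 3.7
tcp_pos: [0.5327, -0.335, 0.0232]
ee_rot: [0.991, 0.137, 0.0, 0.0]
wrist_force: [-0.6, 0.6, 3.7]
width: 0.565
finger_force: 20.0
```

Request:
servo_tool(targets=[[0,0,-0.04,0,0,0,0.045],[0,-0.0,-0.06,0,0,0,0.045],[0,-0.04,-0.06,0,0,0,0.045],[0.01,-0.055,-0.02,0,0,0,0.045],[0.014,-0.055,0,0,0,0,0.045],[0.014,-0.055,0,0,0,0,0.045],[0.014,-0.055,0,0,0,0,0.045],[0.014,-0.055,0,0,0,0,0.045],[0.014,-0.055,0,0,0,0,0.045],[0.01,-0.05,0,0,0,0,0.045],[0,-0.02,0,0,0,0,0.045],[0,0,0,0,0,0,0.045]])

```text
time: 5.2
tcp_pos: [0.5008, 0.1092, 0.1947]
ee_rot: [0.99, 0.138, -0.0, -0.0]
wrist_force: [-0.8, -0.0, -0.9]
width: 0.567
finger_force: 20.0
```

```bash
python3 - <<'E'
from h import *
s=arm.observe();print(s["time"],np.round(s["tcp_pos"],4),np.round(s["joint_pos"],2),s["width"])
c=snap("wrist","w2");W=cloud(c)
def rep(W):
    for nm,z0,z1 in[("block",.116,.127),("plate",.009,.019)]:
        m=near(W,(.545,.138),.16 if nm=="plate" else .04,z0,z1)
        if m.sum()>9:print(nm,m.sum(),cv2.minAreaRect(W[m][:,:2].astype(np.float32)),np.median(W[m][:,2]))
    m=near(W,(.62,.16),.05,.066,.08);print("pins",m.sum())
    if m.sum():
        k,l,st,ce=cv2.connectedComponentsWithStats(m.astype(np.uint8))
        for i in range(1,k):print(st[i,4],ce[i].round(),np.nanmean(W[l==i],0).round(4))
rep(W)
t=cloud(dict(np.load("top.npz")))
for w in(t,W):
    m=(w[...,2]>.1)&(w[...,0]>.6)&(w[...,1]>-.1)&(w[...,1]<.4)&(w[...,0]<.9);P=w[m]
    for a in np.arange(-.1,.4,.05):
        q=P[(P[:,1]>=a)&(P[:,1]<a+.05)]
        if len(q):print(round(a,2),q[:,0].min().round(3),q[:,2].max().round(2))
E
```

```text
5.2 [0.5008 0.1092 0.1947] [0.08 0.28 1.75 0.   1.1  1.37] 0.5673508091102992
block 1006 ((0.541499137878418, 0.14125117659568787), (0.025268666446208954, 0.026191480457782745), 16.127172470092773) 0.12148025015777221
plate 8815 ((0.5450698733329773, 0.14239105582237244), (0.21521666646003723, 0.08041628450155258), 16.550254821777344) 0.013685838325068688
pins 151
40 [221.  33.] [0.6348 0.1879 0.0693]
41 [261.  32.] [0.6453 0.1521 0.0696]
35 [222.  88.] [0.5885 0.1748 0.0689]
35 [262.  87.] [0.5992 0.1384 0.0693]
-0.1 0.805 0.1
-0.05 0.714 0.35
0.0 0.692 0.46
0.05 0.704 0.49
0.1 0.779 0.36
0.15 0.811 0.36
0.2 0.819 0.35
0.3 0.698 0.22
0.35 0.665 0.23
0.0 0.692 0.11
```

View pics/w2.png

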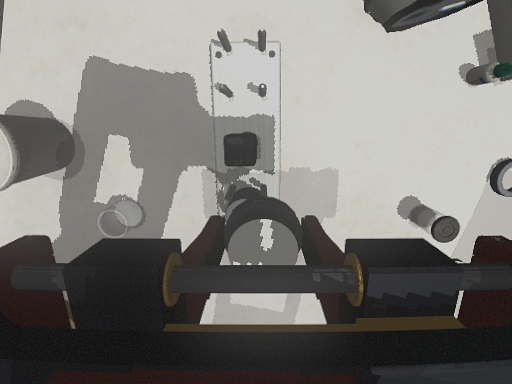

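The wrist view shows the body held at (263,235), the grip block at (240,149), and the empty nest's four pins at (221,33), (261,32), (222,88) and (262,87). Pin spacing measures 48 x 37.5 mm, which matches the given sizes.

```bash
python3 - <<'E'
from h import *
c=dict(np.load("w2.npz"));W=cloud(c);s=arm.observe();print(s["time"],s["tcp_pos"].round(4))
m=np.zeros(W.shape[:2],bool);m[190:268,228:300]=1
m&=(W[...,2]>.172)&(W[...,2]<.21)
m&=np.hypot(W[...,0]-.501,W[...,1]-.109)<.034
P=W[m];print(m.sum(),np.percentile(P[:,2],[2,50,98]),fit(P),fit(P,.025))
g=fit(P,.025);print("part rel tool",shift(s,[*g[:2],.195]).round(4))
print("nest shift",shift(s,[.6178,.1635,.195]).round(4))
E
```

```text
5.25 [0.5013 0.1081 0.1947]
4381 [0.17584822 0.20087667 0.2024017 ] [0.50137263 0.10905032 0.0236234 ] [0.49977558 0.10894429 0.025     ]
part rel tool [-0.0012 -0.0012 -0.0003]
nest shift [ 0.1272 -0.0216 -0.0003]
```

Request:
servo_tool(targets=[[0.04,-0.007,0,0,0,0,0.045],[0.045,-0.007,0.0,0,0,0,0.045],[0.0435,-0.0068,0.02,0,0,0,0.045],[0,0,0.04,0,0,0,0.045],[0,0,0,0,0,0,0.045],[0,0,0,0,0,0,0.045],[0,0,0,0,0,0,0.045]])

```text
time: 6.12
tcp_pos: [0.6206, 0.1622, 0.1368]
ee_rot: [0.991, 0.136, 0.001, -0.0]
wrist_force: [0.6, 0.3, -0.8]
width: 0.566
finger_force: 20.0
```

```bash
cat >> h.py <<'E'
def nestview(name,ztop,zb,show=True):
    s=arm.observe();c=snap("wrist",name);W=cloud(c);t=s["tcp_pos"];print("tcp",s["time"],t.round(4),np.round(Rn.from_quat(s["ee_rot"]).as_rotvec(),3))
    m=near(W,t[:2],.034,t[2]+zb,t[2]+ztop);P=W[m]
    if len(P)>50: g=fit(P,.025);print("part",len(P),np.percentile(P[:,2],[2,50,98]).round(4),"tool",shift(s,[*g[:2],t[2]]).round(4),"free",fit(P).round(4))
    m=near(W,(.618,.1635),.045,.066,.08)
    k,l,st,ce=cv2.connectedComponentsWithStats(m.astype(np.uint8))
    for i in range(1,k):
        if st[i,4]>6:
            q=W[l==i];q=q[q[:,2]>.062];mm=np.nanmean(q,0);print("pin",st[i,4],ce[i].round(),mm.round(4),"tool",shift(s,mm).round(4))
    m=near(W,(.5415,.1413),.03,.116,.127)
    if m.sum()>50:
        r=cv2.minAreaRect(W[m][:,:2].astype(np.float32));print("block",m.sum(),r,shift(s,[*r[0],0]).round(4))
    return c,W,s
E
python3 - <<'E'
from h import *
nestview("w3",.012,-.02)
E
```

```text
tcp 6.125 [0.6206 0.1622 0.1368] [-3.112 -0.428 -0.004]
part 5475 [0.1197 0.1427 0.146 ] tool [-0.0009 -0.0005 -0.    ] free [0.6184 0.1619 0.0266]
pin 38 [237. 182.] [0.6372 0.1887 0.0696] tool [ 0.0229 -0.021   0.0672]
pin 40 [283. 181.] [0.6478 0.1529 0.0697] tool [0.0235 0.0163 0.0671]
block 206 ((0.5524967312812805, 0.14449818432331085), (0.003929092548787594, 0.025734683498740196), 16.302337646484375) [-0.0708 -0.0013  0.1366]
```

View pics/w3.png

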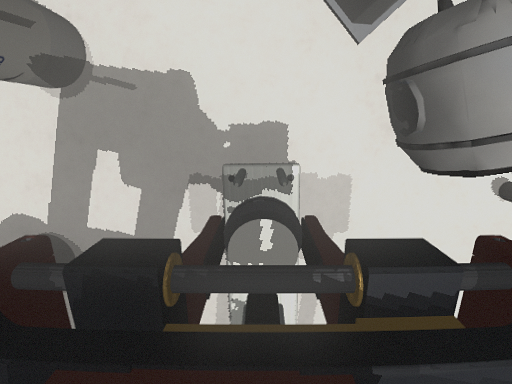

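The wrist view shows the body at (263,235) lining up with the front pins at (237,182) and (283,181). A correction of about (-1, -1.8) mm is needed.

Request:
servo_tool(targets=[[-0.001,-0.0018,0.02,0,0,-0.5,0.045],[0,0,0.015,0,0,0,0.045],[0,0,0.0,0,0,0,0.045],[0,0,0.01,0,0,0,0.045],[0,0,0.01,0,0,0,0.045],[0,0,0.01,0,0,0,0.045],[0,0,0.0,0,0,0,0.045]])

```text
time: 7.05
tcp_pos: [0.6177, 0.164, 0.0688]
ee_rot: [0.99, 0.141, -0.001, -0.0]
wrist_force: [0.5, -0.3, -0.2]
width: 0.566
finger_force: 20.0
```

Request:
servo_tool(targets=[[0,0,0.01,0,0,0,0.045],[0,0,0.01,0,0,0,0.045],[0,0,0.008,0,0,0,0.045],[0,0,0.002,0,0,0,0.045],[0,0,0.001,0,0,0,0.045],[0,0,0.0,0,0,0,0.045],[0,0,0.0,0,0,0,0.045]])

```text
time: 7.92
tcp_pos: [0.6185, 0.1642, 0.0392]
ee_rot: [0.99, 0.141, 0.0, -0.0]
wrist_force: [1.0, -0.3, -0.0]
width: 0.564
finger_force: 20.0
```

Request:
servo_tool(targets=[[0,0,0.001,0,0,0,0.045],[0,0,0.001,0,0,0,0.045],[0,0,0.0,0,0,0,0.045],[0,0,0.0,0,0,0,0.045]])

```text
time: 8.43
tcp_pos: [0.6184, 0.1641, 0.0372]
ee_rot: [0.99, 0.141, 0.0, -0.0]
wrist_force: [-2.1, 0.6, 3.6]
width: 0.563
finger_force: 20.0
```

Request:
servo_tool(targets=[[0,0,0,0,0,0,0.07],[0,0,0,0,0,0,0.07],[0,0,-0.01,0,0,0,0.07],[0,0,-0.03,0,0,0,0.07],[0,0,-0.06,0,0,0,0.0878],[-0.02,0,-0.06,0,0,0,0.0878],[-0.055,0,0,0,0,0,0.0878],[-0.05,0.01,0,0,0,0,0.0878],[0,0.02,0,0,0,0,0.0878]])

```text
time: 9.55
tcp_pos: [0.5018, 0.1001, 0.1965]
ee_rot: [0.99, 0.141, -0.002, -0.0]
wrist_force: [0.7, -0.3, -0.7]
width: 0.996
finger_force: 0.0
```

```bash
python3 - <<'E'
from h import *
c,W,s=nestview("w4",.01,-.02)
for z0,z1 in((.035,.05),(.016,.05)):
    m=near(W,(.618,.164),.03,z0,z1);P=W[m];print(m.sum(),np.percentile(P[:,2],[2,50,98]).round(4),fit(P,.025).round(4),fit(P).round(4))
A=np.c_[P[P[:,2]>.038][:,:2],np.ones((P[:,2]>.038).sum())];print(np.linalg.lstsq(A,P[P[:,2]>.038][:,2],rcond=None)[0])
print(shift(s,[.5933,-.2054,.16]).round(4))
E
```

```text
tcp 9.55 [0.5018 0.1001 0.1965] [-3.11  -0.444  0.006]
pin 34 [212.  31.] [0.6345 0.1881 0.0697] tool [ 0.1525 -0.0472  0.1263]
pin 40 [253.  30.] [0.6452 0.1519 0.0697] tool [ 0.1526 -0.0095  0.1262]
pin 33 [215.  85.] [0.5889 0.1739 0.0694] tool [ 0.1048 -0.0464  0.1267]
pin 33 [254.  85.] [0.5992 0.1381 0.0695] tool [ 0.1046 -0.0091  0.1266]
block 1001 ((0.5409625172615051, 0.14111943542957306), (0.025573380291461945, 0.02640659734606743), 16.20943832397461) [ 0.0498 -0.0282  0.1963]
1329 [0.0383 0.0439 0.046 ] [0.6175 0.1643 0.025 ] [0.6185 0.1664 0.0274]
1856 [0.0228 0.0435 0.0458] [0.617  0.1641 0.025 ] [0.6188 0.1644 0.0264]
[0.01895247 0.00610347 0.03123199]
[0.0026 0.319  0.0361]
```

Request:
servo_tool(targets=[[0,0.045,0,0,0,0,0.0878],[0,0.055,0,0,0,0,0.0878],[0,0.055,0,0,0,0,0.0878],[0,0.055,0.005,0,0,0,0.0878],[0,0.05,0.01,0,0,0,0.0878],[0.001,0.04,0.015,0,0,0,0.0878],[0.001,0.017,0.005,0,0,0,0.0878],[0,0,0,0,0,0,0.0878],[0,0,0,0,0,0,0.0878]])

```text
time: 10.72
tcp_pos: [0.5969, -0.2018, 0.1616]
ee_rot: [0.99, 0.141, -0.0, -0.0]
wrist_force: [-0.1, -0.1, -0.1]
width: 0.999
finger_force: 0.0
```

```bash
python3 - <<'E'
from h import *
s=arm.observe();print(s["tcp_pos"].round(4))
c=snap("wrist","w5");W=cloud(c)
for zz in(.004,.009):
    m=near(W,(.5933,-.2054),.035,zz,.02);P=W[m];g=fit(P,.025);print(m.sum(),P[:,2].max().round(4),g.round(4),fit(P).round(4),shift(s,[*g[:2],.022]).round(4),px(c,[*g[:2],.014]))
u,v=px(c,[*g[:2],.014])[0];cv2.imwrite("pics/w5c.png",cv2.resize(c["image"][max(0,v-60):v+60,max(0,u-80):u+80],(480,360)))
E
```

```text
[ 0.5969 -0.2018  0.1616]
878 0.0158 [ 0.5938 -0.2048  0.025 ] [ 0.594  -0.2047  0.0246] [-0.0038  0.0021  0.1396] [[265 190]]
816 0.0158 [ 0.5938 -0.2048  0.025 ] [ 0.5939 -0.2047  0.0245] [-0.0038  0.002   0.1396] [[265 190]]
```

View pics/w5c.png

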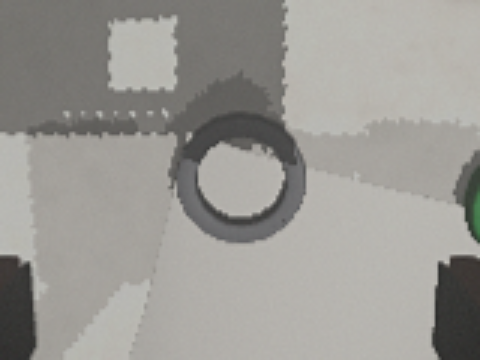

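The close crop shows the grey ring, centred at crop (240,178), with the green look-alike only at the right edge. The choice is confirmed.

Request:
servo_tool(targets=[[-0.003,0.002,0.04,0,0,0,0.0878],[0,0,0.05,0,0,0,0.0878],[0,0,0.02,0,0,0,0.0878],[0,0,0,0,0,0,0.0878],[0,0,0,0,0,0,0.0878]])

```text
time: 11.4
tcp_pos: [0.5957, -0.2057, 0.0525]
ee_rot: [0.99, 0.141, 0.001, 0.0]
wrist_force: [-0.1, -0.6, -0.6]
width: 1.003
finger_force: 0.0
```

```bash
python3 - <<'E'
from h import *
s=arm.observe();print(s["tcp_pos"].round(4),shift(s,[.5936,-.205,.0215]).round(4))
E
```

```text
[ 0.5957 -0.2057  0.0525] [-0.0018 -0.0013  0.031 ]
```

Request:
servo_tool(targets=[[-0.0018,-0.001,0.02,0,0,0,0.0878],[0,0,0.01,0,0,0,0.0878],[0,0,0.001,0,0,0,0.0878],[0,0,0,0,0,0,0.0878],[0,0,0,0,0,0,0.045],[0,0,0,0,0,0,0.045],[0,0,0,0,0,0,0.045],[0,0,0,0,0,0,0.045],[0,0,0,0,0,0,0.045]], squeeze=15)

```text
time: 12.52
tcp_pos: [0.5928, -0.2056, 0.0202]
ee_rot: [0.99, 0.141, 0.0, -0.0]
wrist_force: [-0.3, -0.1, -0.4]
width: 0.56
finger_force: 15.0
```

Request:
servo_tool(targets=[[0,0,-0.04,0,0,0,0.045],[0,0,-0.06,0,0,0,0.045],[0,-0.04,-0.06,0,0,0,0.045],[0,-0.055,-0.02,0,0,0,0.045],[0,-0.055,0,0,0,0,0.045],[0,-0.055,0,0,0,0,0.045],[0,-0.055,0,0,0,0,0.045],[0.0,-0.055,0,0,0,0,0.045],[0.03,-0.0325,0,0,0,0,0.045],[0.045,0,0,0,0,0,0.045],[0.04,0,0,0,0,0,0.045],[0.013,0,0.03,0,0,0,0.045]])

```text
time: 14.02
tcp_pos: [0.6249, 0.1599, 0.1641]
ee_rot: [0.99, 0.141, 0.004, -0.0]
wrist_force: [-0.4, 0.1, 0.5]
width: 0.558
finger_force: 15.0
```

Request:
servo_tool(targets=[[0,0,0.035,0,0,0,0.045],[0,0,0,0,0,0,0.045],[0,0,0,0,0,0,0.045],[0,0,0,0,0,0,0.045]])

```text
time: 14.52
tcp_pos: [0.6213, 0.1588, 0.129]
ee_rot: [0.99, 0.141, 0.001, -0.0]
wrist_force: [-0.2, -0.5, 0.2]
width: 0.553
finger_force: 15.0
```

```bash
cat >> h.py <<'E'
N=np.array([.6182,.1638])
E
python3 - <<'E'
from h import *
c,W,s=nestview("w6",.0,-.03)
print("nest in tool",shift(s,[*N,0]).round(4))
E
```

```text
tcp 14.525 [0.6213 0.1588 0.129 ] [-3.11  -0.442 -0.004]
part 3462 [0.1109 0.122  0.127 ] tool [0.0013 0.0003 0.    ] free [0.6221 0.1587 0.0257]
pin 43 [232. 183.] [0.6372 0.1886 0.0695] tool [ 0.0234 -0.0242  0.0596]
pin 45 [280. 183.] [0.6477 0.1531 0.0692] tool [0.0235 0.0128 0.0599]
pin 44 [279. 240.] [0.6014 0.139  0.0695] tool [-0.0248  0.0134  0.0595]
nest in tool [-0.002  -0.0058  0.129 ]
```

Request:
servo_tool(targets=[[-0.003,-0.0055,0.01,0,0,0,0.045],[0,0,0.0,0,0,0,0.045],[0,0,0,0,0,0,0.045],[0,0,0,0,0,0,0.045],[0,0,0,0,0,0,0.045]])

```text
time: 15.2
tcp_pos: [0.6161, 0.1631, 0.1173]
ee_rot: [0.99, 0.141, 0.0, -0.0]
wrist_force: [-0.1, -0.2, -1.3]
width: 0.558
finger_force: 15.0
```

```bash
python3 - <<'E'
from h import *
c,W,s=nestview("w7",.0,-.03)
print("nest in tool",shift(s,[*N,0]).round(4))
E
```

```text
tcp 15.2 [0.6161 0.1631 0.1173] [-3.11  -0.442 -0.   ]
part 3468 [0.0992 0.1102 0.1153] tool [ 0.0014 -0.0002  0.    ] free [0.6174 0.1636 0.0249]
pin 45 [288. 181.] [0.6478 0.1531 0.0695] tool [0.0277 0.0184 0.0478]
pin 45 [238. 181.] [0.6371 0.1888 0.0696] tool [ 0.0274 -0.0188  0.0477]
pin 18 [241. 241.] [0.5912 0.1738 0.0677] tool [-0.0209 -0.0173  0.0496]
pin 10 [284. 240.] [0.6008 0.1413 0.067 ] tool [-0.0207  0.0166  0.0502]
nest in tool [ 2.200e-03 -1.000e-04  1.173e-01]
```

Request:
servo_tool(targets=[[0.0009,0,0.015,0,0,0,0.045],[0,0,0.005,0,0,0,0.045],[0,0,0.01,0,0,0,0.045],[0,0,0.01,0,0,0,0.045],[0,0,0.008,0,0,0,0.045],[0,0,0.002,0,0,0,0.045],[0,0,0.0,0,0,0,0.045],[0,0,0.0,0,0,0,0.045]])

```text
time: 16.25
tcp_pos: [0.6171, 0.1634, 0.0676]
ee_rot: [0.99, 0.141, 0.0, -0.0]
wrist_force: [-0.0, 1.1, -0.5]
width: 0.557
finger_force: 15.0
```

Request:
servo_tool(targets=[[0,0,0.0015,0,0,0,0.045],[0,0,0.001,0,0,0,0.045],[0,0,0.001,0,0,0,0.045],[0,0,0.0,0,0,0,0.045],[0,0,0.0,0,0,0,0.045]])

```text
time: 16.88
tcp_pos: [0.6168, 0.1633, 0.0641]
ee_rot: [0.99, 0.141, 0.0, -0.0]
wrist_force: [-1.8, -0.3, 5.8]
width: 0.554
finger_force: 15.0
```

Request:
servo_tool(targets=[[0,0,0,0,0,0,0.07],[0,0,0,0,0,0,0.07],[0,0,-0.01,0,0,0,0.07],[0,0,-0.03,0,0,0,0.07],[0,0,-0.06,0,0,0,0.0878],[-0.03,0,-0.035,0,0,0,0.0878],[-0.055,0,0,0,0,0,0.0878],[-0.04,0.01,0,0,0,0,0.0878],[0,0.01,0,0,0,0,0.0878]])

```text
time: 18.0
tcp_pos: [0.499, 0.1087, 0.1992]
ee_rot: [0.99, 0.141, -0.001, -0.0]
wrist_force: [1.0, -0.3, 0.4]
width: 1.0
finger_force: 0.0
```

```bash
python3 - <<'E'
from h import *
c,W,s=nestview("w8",.01,-.02)
m=near(W,N,.03,.03,.066);P=W[m];print(m.sum(),np.percentile(P[:,2],[2,50,98]).round(4),fit(P,.025).round(4))
q=P[P[:,2]>.052];A=np.c_[q[:,:2]-N,np.ones(len(q))];print(np.linalg.lstsq(A,q[:,2],rcond=None)[0])
print(shift(s,[.4404,-.193,.16]).round(4))
E
```

```text
tcp 18.0 [0.499  0.1087 0.1992] [-3.11e+00 -4.43e-01  3.00e-03]
pin 42 [222.  32.] [0.6348 0.1881 0.0692] tool [ 0.1527 -0.0383  0.1298]
pin 40 [262.  32.] [0.6449 0.1519 0.0693] tool [ 0.1524 -0.0007  0.1296]
pin 33 [224.  86.] [0.5881 0.1744 0.0689] tool [ 0.1041 -0.0382  0.1301]
pin 32 [263.  86.] [0.599  0.1382 0.0693] tool [ 0.1045 -0.0005  0.1297]
block 971 ((0.5414679646492004, 0.1415107548236847), (0.025550205260515213, 0.0257585346698761), 15.948538780212402) [ 0.0503 -0.0196  0.1991]
2293 [0.0397 0.0558 0.0611] [0.6168 0.1638 0.025 ]
[0.01229992 0.00611251 0.05751507]
[-0.1404  0.2734  0.0393]
```

Request:
servo_tool(targets=[[-0.02,0.045,0,0,0,0,0.0878],[-0.028,0.055,0,0,0,0,0.0878],[-0.028,0.055,0,0,0,0,0.0878],[-0.028,0.055,0.005,0,0,0,0.0878],[-0.025,0.045,0.02,0,0,0,0.0878],[-0.012,0.0185,0.014,0,0,0,0.0878],[0,0,0,0,0,0,0.0878],[0,0,0,0,0,0,0.0878],[0,0,0,0,0,0,0.0878]])

```text
time: 19.18
tcp_pos: [0.4441, -0.192, 0.1603]
ee_rot: [0.99, 0.142, 0.001, 0.0]
wrist_force: [-0.6, 0.6, 0.1]
width: 0.999
finger_force: 0.0
```

```bash
python3 - <<'E'
from h import *
s=arm.observe();print(s["tcp_pos"].round(4))
c=snap("wrist","w9");W=cloud(c)
for zz,z1,r in((.004,.014,.025),(.006,.014,.025),(.018,.03,.009),(.022,.03,.009)):
    m=near(W,(.4404,-.193),.035,zz,z1);P=W[m];g=fit(P,r);print(m.sum(),P[:,2].max().round(4),np.median(P[:,2]),g.round(4),fit(P).round(4),shift(s,[*g[:2],.02]).round(4),px(c,[*g[:2],.014]))
u,v=px(c,[*g[:2],.014])[0];cv2.imwrite("pics/w9c.png",cv2.resize(c["image"][max(0,v-60):v+60,max(0,u-80):u+80],(480,360)))
E
```

```text
[ 0.4441 -0.192   0.1603]
42 0.0135 0.007778862474850914 [ 0.4402 -0.1925  0.025 ] [ 0.4471 -0.19    0.0188] [-0.004  -0.0007  0.1403] [[262 191]]
29 0.0135 0.008662903540910085 [ 0.4401 -0.1926  0.025 ] [ 0.4494 -0.1891  0.0169] [-0.0041 -0.0007  0.1403] [[263 191]]
27 0.0254 0.021704248196371463 [ 0.4403 -0.1924  0.025 ] [ 0.4406 -0.1923  0.0087] [-0.0039 -0.0008  0.1403] [[262 190]]
13 0.0254 0.024713834118167088 [ 0.4402 -0.1924  0.025 ] [73.0817  7.4605 73.0361] [-0.004  -0.0008  0.1403] [[262 191]]
```

View pics/w9c.png

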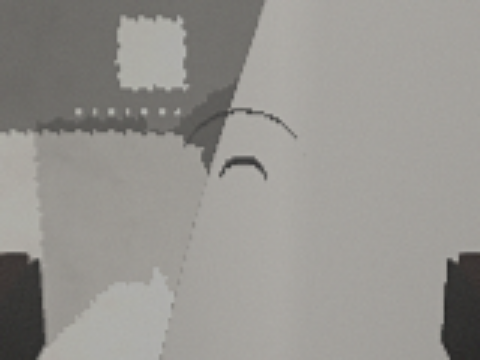

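The crop shows the pale disc's far rim arc at (242,108) and the knob arc at (243,160). Both agree with the fitted centre.

Request:
servo_tool(targets=[[-0.003,-0.0007,0.04,0,0,0,0.0878],[0,0,0.05,0,0,0,0.0878],[0,0,0.02,0,0,0,0.0878],[0,0,0,0,0,0,0.0878],[0,0,0,0,0,0,0.0878],[0,0,0,0,0,0,0.0878]])

```text
time: 19.98
tcp_pos: [0.4411, -0.1932, 0.0509]
ee_rot: [0.99, 0.141, 0.001, 0.001]
wrist_force: [0.2, -0.3, 0.3]
width: 0.998
finger_force: 0.0
```

```bash
python3 - <<'E'
from h import *
s=arm.observe();print(s["tcp_pos"].round(4),shift(s,[.4403,-.1925,.0205]).round(4))
E
```

```text
[ 0.4411 -0.1932  0.0509] [-0.0006 -0.001   0.0304]
```

Request:
servo_tool(targets=[[-0.0006,-0.001,0.02,0,0,0,0.0878],[0,0,0.008,0,0,0,0.0878],[0,0,0.002,0,0,0,0.0878],[0,0,0,0,0,0,0.0878],[0,0,0,0,0,0,0.045],[0,0,0,0,0,0,0.045],[0,0,0,0,0,0,0.045],[0,0,0,0,0,0,0.045],[0,0,0,0,0,0,0.045]], squeeze=15)

```text
time: 21.1
tcp_pos: [0.4392, -0.1921, 0.0197]
ee_rot: [0.99, 0.141, 0.0, -0.0]
wrist_force: [-0.1, 0.8, 0.5]
width: 0.562
finger_force: 15.0
```

Request:
servo_tool(targets=[[0,0,-0.04,0,0,0,0.045],[0,0,-0.06,0,0,0,0.045],[0.01,-0.03,-0.06,0,0,0,0.045],[0.025,-0.05,-0.02,0,0,0,0.045],[0.025,-0.05,0,0,0,0,0.045],[0.025,-0.05,0,0,0,0,0.045],[0.025,-0.05,0,0,0,0,0.045],[0.03,-0.045,0,0,0,0,0.045],[0.045,-0.017,0,0,0,0,0.045],[0.045,0,0,0,0,0,0.045],[0.03,0,0,0,0,0,0.045],[0.0105,0,0.02,0,0,0,0.045]])

```text
time: 22.6
tcp_pos: [0.62, 0.162, 0.1753]
ee_rot: [0.99, 0.141, 0.002, -0.0]
wrist_force: [0.2, 0.7, -0.8]
width: 0.564
finger_force: 15.0
```

Request:
servo_tool(targets=[[0,0,0.03,0,0,0,0.045],[0,0,0.02,0,0,0,0.045],[0,0,0,0,0,0,0.045],[0,0,0,0,0,0,0.045],[0,0,0,0,0,0,0.045]])

```text
time: 23.22
tcp_pos: [0.6179, 0.1613, 0.126]
ee_rot: [0.99, 0.141, 0.001, -0.0]
wrist_force: [0.5, -0.1, -0.2]
width: 0.562
finger_force: 15.0
```

```bash
python3 - <<'E'
from h import *
c,W,s=nestview("w10",.015,-.03)
print("nest in tool",shift(s,[*N,0]).round(4))
m=near(W,s["tcp_pos"][:2],.016,s["tcp_pos"][2]-.002,s["tcp_pos"][2]+.015);P=W[m];print(m.sum());
if m.sum()>8:print("knob",P[:,2].max()-s["tcp_pos"][2],shift(s,[*fit(P,.009)[:2],0]))
E
```

```text
tcp 23.225 [0.6179 0.1613 0.126 ] [-3.11e+00 -4.42e-01 -3.00e-03]
part 1723 [0.1068 0.1232 0.1402] tool [0.001  0.0001 0.    ] free [0.6104 0.1589 0.0338]
pin 47 [236. 181.] [0.6371 0.1887 0.0692] tool [ 0.026  -0.021   0.0568]
pin 43 [284. 181.] [0.6476 0.1532 0.0695] tool [0.0262 0.016  0.0565]
pin 46 [237. 239.] [0.5906 0.1752 0.0695] tool [-0.0225 -0.021   0.0564]
pin 46 [284. 239.] [0.6013 0.1391 0.0695] tool [-0.0222  0.0167  0.0564]
nest in tool [ 0.0008 -0.0023  0.126 ]
149
knob 0.006712720097853425 [ 0.00086942 -0.00053412  0.12595756]
```

View pics/w10.png

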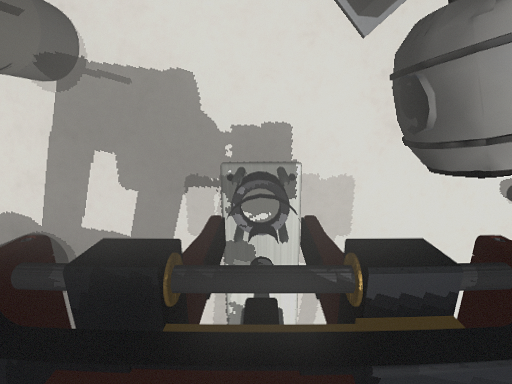

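The wrist view shows the disc held flat at (263,215) over the nest, with the ring visible below it. It needs -2.2 mm in tool y.

Request:
servo_tool(targets=[[0,-0.0022,0.01,0,0,0,0.045],[0,0,0.01,0,0,0,0.045],[0,0,0.0,0,0,0,0.045],[0,0,0.01,0,0,0,0.045],[0,0,0.01,0,0,0,0.045],[0,0,0.004,0,0,0,0.045],[0,0,0.0,0,0,0,0.045],[0,0,0.0,0,0,0,0.045]])

```text
time: 24.28
tcp_pos: [0.6171, 0.1634, 0.0812]
ee_rot: [0.99, 0.141, 0.0, -0.0]
wrist_force: [0.8, 0.3, 0.2]
width: 0.56
finger_force: 15.0
```

Request:
servo_tool(targets=[[0,0,0.0015,0,0,0,0.045],[0,0,0.001,0,0,0,0.045],[0,0,0.001,0,0,0,0.045],[0,0,0.0,0,0,0,0.045],[0,0,0.0,0,0,0,0.045]])

```text
time: 24.9
tcp_pos: [0.6169, 0.1634, 0.0777]
ee_rot: [0.99, 0.141, 0.0, -0.0]
wrist_force: [-0.5, 0.1, 2.8]
width: 0.566
finger_force: 15.0
```

Request:
servo_tool(targets=[[0,0,0,0,0,0,0.07],[0,0,0,0,0,0,0.07],[0,0,-0.01,0,0,0,0.07],[0,0,-0.03,0,0,0,0.07],[0,0,-0.06,0,0,0,0.0878],[-0.02,0,-0.03,0,0,0,0.0878],[-0.04,0,0,0,0,0,0.0878],[-0.0186,0,0,0,0,0,0.0878],[0,0,0,0,0,0,0.0878],[0,0,0,0,0,0,0.0878],[0,0,0,0,0,0,0.0878]])

```text
time: 26.28
tcp_pos: [0.5425, 0.1417, 0.2075]
ee_rot: [0.99, 0.141, 0.0, -0.0]
wrist_force: [-0.0, -0.3, -0.1]
width: 1.001
finger_force: 0.0
```

```bash
python3 - <<'E'
from h import *
c,W,s=nestview("w11",.01,-.02)
m=near(W,N,.024,.06,.1);P=W[m];print(m.sum(),np.percentile(P[:,2],[2,50,98]).round(4))
for nm,z0,z1,r in(("disc",.064,.072,.025),("knob",.076,.09,.009)):
    q=P[(P[:,2]>z0)&(P[:,2]<z1)]
    if len(q)>8:
        A=np.c_[q[:,:2]-N,np.ones(len(q))];print(nm,len(q),fit(q,r)[:2],np.linalg.lstsq(A,q[:,2],rcond=None)[0])
print("block",shift(s,[.5414,.1416,.105]).round(4))
cv2.imwrite("pics/w11c.png",cv2.resize(c["image"][0:260,130:380],(600,600)))
E
```

```text
tcp 26.275 [0.5425 0.1417 0.2075] [-3.11e+00 -4.42e-01 -1.00e-03]
pin 31 [244.  90.] [0.6351 0.1887 0.0691] tool [ 0.1019 -0.0193  0.1385]
pin 29 [282.  90.] [0.6459 0.1523 0.0694] tool [0.1022 0.0187 0.1383]
pin 25 [281. 138.] [0.6    0.1389 0.0694] tool [0.0544 0.0188 0.1382]
pin 28 [245. 138.] [0.5892 0.1748 0.0699] tool [ 0.054  -0.0188  0.1377]
block 771 ((0.5417824983596802, 0.14125627279281616), (0.025264503434300423, 0.0247644130140543), 16.441726684570312) [-1.000e-03  2.000e-04  2.075e-01]
1 [0.0799 0.0799 0.0799]
block [-0.0012 -0.0002  0.1025]
```

View pics/w11c.png

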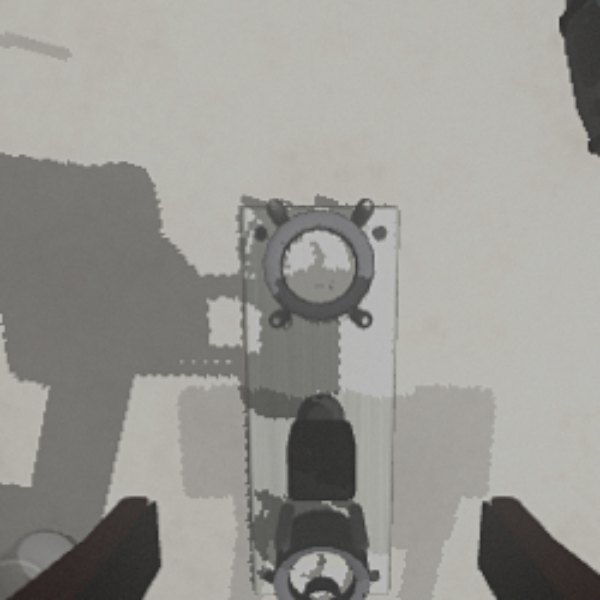

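The crop shows the ring in the nest at (320,265), the grip block at (320,455) and the finished stack at (320,575). The disc is not clearly visible on the ring; it barely rendered earlier too. I'll check with a composite of all cameras plus the detectors.

```bash
python3 - <<'E'
from h import *
s=arm.observe()
S=snap("scene","s2");
for q in["stack_disc"]:
    for r in imaging.look_for("scene",q)[:3]:print("scene",round(r["score"],2),np.round(r["at"],4),px(S,r["at"])[0])
t=snap("top","t2")
for r in imaging.look_for("top","stack_disc")[:3]:print("top",round(r["score"],2),np.round(r["at"],4),px(t,r["at"])[0])
w=snap("wrist","w12")
for r in imaging.look_for("wrist","stack_disc")[:3]:print("wrist",round(r["score"],2),np.round(r["at"],4),px(w,r["at"])[0])
for n,c in(("s",S),("t",t),("w",w)):
    W=cloud(c);m=near(W,N,.027,.04,.1);z=W[m][:,2];print(n,m.sum(),np.histogram(z,bins=np.arange(.04,.101,.005))[0])
    F=np.array([.5414,.1416])-.08*np.array([.9605,.278]);m=near(W,F,.027,.04,.1);z=W[m][:,2];print(" fin",m.sum(),np.histogram(z,bins=np.arange(.04,.101,.005))[0])
def crop(c,X,k):
    u,v=px(c,X)[0];u=max(k,min(511-k,u));v=max(k,min(383-k,v));return cv2.resize(c["image"][v-k:v+k,u-k:u+k],(266,266),interpolation=cv2.INTER_CUBIC)
w8=dict(np.load("w8.npz"))
o=np.vstack([np.hstack([crop(w8,[*N,.058],33),crop(w,[*N,.07],33),crop(w,[*F,.08],33)]),np.hstack([crop(S,[.54,.14,.07],40),crop(t,[.54,.14,.07],40),crop(S,[.44,-.19,0],40)])])
cv2.imwrite("pics/comp.png",o)
E
```

```text
s 120 [13 15 15 28 15 13 10  7  4  0  0  0]
 fin 119 [11 14 23 26 11 11 11  6  6  0  0  0]
t 36 [ 4  2  3 19  7  1  0  0  0  0  0  0]
 fin 243 [56 49 22 86 21  3  3  1  2  0  0  0]
w 1737 [683  75  45 926   6   1   0   0   1   0   0   0]
 fin 1241 [358  93 116 479  62  47  29  34  23   0   0   0]
```

View pics/comp.png

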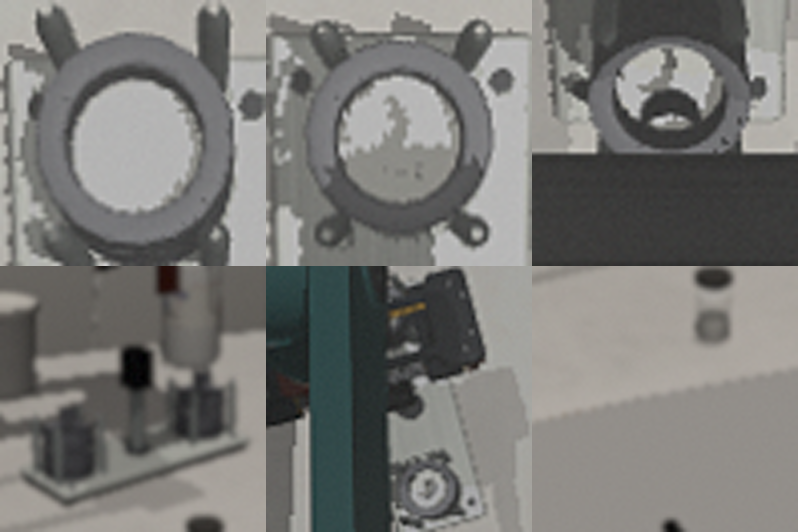

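The scene crop (bottom left) shows both stacks complete, each with its knob on top at equal height, and the depth profiles match, reaching about 84 mm. The pick-up spot is empty. The overhead views simply don't show the disc's top face. Now I'll grip the block.

Request:
servo_tool(targets=[[-0.0011,0,0.04,0,0,0,0.0878],[0,0,0.04,0,0,0,0.0878],[0,0,0.02,0,0,0,0.0878],[0,0,0.0025,0,0,0,0.0878],[0,0,0,0,0,0,0.05],[0,0,0,0,0,0,0.035],[0,0,0,0,0,0,0.02],[0,0,0,0,0,0,0.02],[0,0,0,0,0,0,0.02],[0,0,0,0,0,0,0.02],[0,0,0,0,0,0,0.02]], squeeze=45)

```text
time: 28.0
tcp_pos: [0.5403, 0.141, 0.1049]
ee_rot: [0.99, 0.141, -0.0, 0.0]
wrist_force: [0.2, -1.7, 0.7]
width: 0.298
finger_force: 45.0
```

Gripped at 26 mm. Lifting gently.

Request:
servo_tool(targets=[[0,0,-0.003,0,0,0,0.02],[0,0,-0.006,0,0,0,0.02],[0,0,-0.01,0,0,0,0.02],[0,0,-0.013,0,0,0,0.02],[0,0,-0.015,0,0,0,0.02],[0,0,-0.015,0,0,0,0.02],[0,0,-0.013,0,0,0,0.02],[0,0,-0.01,0,0,0,0.02],[0,0,-0.008,0,0,0,0.02],[0,0,-0.005,0,0,0,0.02],[0,0,-0.003,0,0,0,0.02],[0,0,0,0,0,0,0.02]])

```text
time: 29.5
tcp_pos: [0.5403, 0.1412, 0.2059]
ee_rot: [0.99, 0.141, -0.0, -0.0]
wrist_force: [-0.0, 0.8, -6.3]
width: 0.297
finger_force: 45.0
```

Request:
servo_tool(targets=[[0,0,0,0,0,0,0.02],[0,0,0,0,0,0,0.02],[0,0,0,0,0,0,0.02],[0,0,0,0,0,0,0.02],[0,0,0,0,0,0,0.02],[0,0,0,0,0,0,0.02]])

```text
time: 30.25
tcp_pos: [0.5403, 0.1412, 0.206]
ee_rot: [0.99, 0.141, -0.0, -0.0]
wrist_force: [0.0, 0.2, -5.6]
width: 0.293
finger_force: 45.0
```

```bash
python3 - <<'E'
from h import *
s=arm.observe();t=s["tcp_pos"];print(t.round(4),s["ee_rot"].round(4) if hasattr(s["ee_rot"],"round") else s["ee_rot"],np.round(s["wrist_force"],2),np.round(s["moment"],3),s["width"],np.abs(s["joint_vel"]).max())
for n in("wrist","scene"):
    W=cloud(snap(n,n+"end"))
    m=near(W,t[:2],.14,.1,.135);P=W[m]
    m2=near(W,t[:2]+.08*np.array([.96,.28]),.05,.09,.2);print(n,m2.sum(),np.histogram(W[m2][:,2],bins=np.arange(.1,.2,.01))[0])
    q=P[(P[:,2]>.108)&(P[:,2]<.12)]
    if len(q)>50:
        for _ in range(3):
            A=np.c_[q[:,:2]-t[:2],np.ones(len(q))];f=np.linalg.lstsq(A,q[:,2],rcond=None)[0];e=np.abs(A@f-q[:,2]);q=q[e<.003]
        print("plate",len(q),f.round(4))
E
```

```text
[0.5403 0.1412 0.206 ] [ 9.900e-01  1.408e-01 -0.000e+00 -1.000e-04] [ 0.    0.21 -5.65] [ 0.065  0.062 -0.03 ] 0.29285854093433683 0.002022025106787431
wrist 8697 [   0 3895   17   31 1853 2419  326  155    1]
plate 7966 [ 0.0015 -0.0009  0.1147]
scene 504 [ 17 134  63  60  61  72  66  25   6]
plate 402 [-0.0009  0.01    0.1148]
```

```bash
python3 -c "
from plant import arm;print(arm.finish_job())"
```

```text
the job is handed in; nothing more can be done
None
```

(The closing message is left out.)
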